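# Close the glue press on a pile of model boards

## Task

The glued-up pile of boards is already lying in the hand press. Push the press's ram gently down by its black palm knob until the pressing plate rests on the pile, whose height you do not know, and stop there without squeezing. Then push the clamp lever beside the knob fully over, away from the robot, to lock it, let go, and leave the tin and the jar standing.

Things in the scene. Friction and masses are not known exactly. Their poses are not given: they have to be found in the camera images.
- press: Grey hand press bolted to the bench, base 240 x 240 x 20 mm, with one column at its left edge (+y), a head reaching from it over the bed (head top 195 mm above the bench) and a bracket at the other side (-y) carrying the clamp lever. Origin: centre of its base, on the bench; x points from its front to its back (roughly away from the robot), y to its left, z up.
- ram: Vertical ram: a 22 mm steel rod through the head with a black flat-topped palm knob (62 mm diameter, 25 mm thick) on top. Origin: where the centreing plate's underside is while the plate is unloaded; z up. It slides straight down with a steady push of 3 to 5 N and stays where it is left. Never push it with more than 40 N. Its origin can go down to 40 mm above the bench.
- plate: Aluminium pressing plate, 90 x 90 x 12 mm, at the foot of the ram, below the head. Origin: centre of its underside. It is sprung on the rod: once it meets the pile it yields upwards about 1 mm for each newton (after the first 1 to 2 N), at most 12 mm, so the push needed at the knob grows gently from there.
- ram_top (a point): Centre of the palm knob's flat top, 185 mm above the ram's origin; it moves with the ram.
- clamp (a joint): Clamp lever, a 10 mm steel rod with a black ball (26 mm) 80 mm from its hinge. The hinge lies along the press's y, at (0, -100 mm) in the press's frame, 207 mm above the bench. 0 rad: leaning 0.5 rad to the press's front (unlocked); 1.0: leaning 0.5 rad to its back, at its stop (locked). Starts at 0 to 0.2, stays where left, moves with about 1 N at the ball; fully over is over 0.85.
- clamp_tip (a point): Centre of the clamp lever's black ball.
- tin: Closed solvent tin with a yellow label, 70 mm in diameter and 150 mm tall, standing to the left of the press. Origin: centre of its underside, z up.
- jar: Closed jar, 76 mm in diameter and 80 mm tall, standing to the right of the press. Origin: centre of its underside, z up.
- bed (a point): Point on the press's bed under the ram, 20 mm above the bench. On it lies the pile of cream boards, 150 x 130 mm, firm; its top is anywhere from 55 to 106 mm above the bench. The plate's underside starts 115 to 140 mm above the bench, clear of it.

How it is judged:
On the way, in this order (a step that is already met when the one before it is completed fails the run):
1. the pressing plate rests on the pile, with the robot off the ram (contact force between plate and anything else above 0.5 N and contact force between ram and the arm below 0.1 N and contact force between ram and the fingers below 0.1 N), for 0.2 s.
2. the clamp lever is pushed fully over (value of joint clamp above 0.85 rad), for 0.2 s.
At the end, for the whole second after the job is handed in: The pressing plate rests on the pile (contact over 0.5 N) and is still, the clamp lever stands over 0.85 rad, the tin and the jar stand upright (within 0.2 rad) (contact force between plate and anything else above 0.5 N and value of joint clamp above 0.85 rad and linear speed of ram below 0.01 m/s and angle between each of tin, jar's own z axis and vertical below 0.2 rad); the robot touches nothing.
It fails at once if the ram is pushed with more than 40 N (contact force between any of the fingers, the arm and ram above 40 N).
It fails at once if the tin or the jar is knocked over (angle between any of tin, jar's own z axis and vertical above 0.6 rad).
It also fails if it takes over 40 s, if anything falls off the work surface, if the arm or the gripper's body presses on something with over 40 N, if the wrist force passes 120 N, or if a joint passes its speed limit or range.

## Robot

A 6-joint arm with a two-finger parallel gripper is mounted at the origin on the work surface. World frame = base frame: x ahead of the robot, y to its left, z up, the work surface at z = 0. Lengths are in m, angles in rad, forces in N, time in s.
With the tool pointing down it reaches from about 0.35 to 0.975 m from the base axis. Payload 4.9 kg.
Tool frame: the origin (TCP) lies midway between the tips of the shut fingers; the grasp point (between the pads) lies 19 mm behind it; z points along the fingers, y is the line along which they close (so a half turn about z gives the same grasp; the last joint's range is limited). The gripper opens to 85 mm and grips with 20 to 120 N. Pads are 22 mm wide; open, the fingers measure 114 mm over their backs; the gripper's body (76 mm by 85 mm) begins 54 mm behind the grasp point. The pads swing forward as they close: fully open they stand 13 mm farther back than shut.
Start: joints at [1.028, 0.053, 1.613, -0, 1.476, -0.119], TCP at [0.257, 0.57, 0.231] pointing down, gripper open.
Joint ranges: [-3.01, 3.01], [-1.01, 2.22], [0.06, 2.58], [-1.02, 4.17], [0.09, 2.62], [-3.14, 3.14]. Speed limits (rad/s): [2.57, 2.57, 3.14, 3.14, 3.14, 3.14].

## Interface

Orientations are given as a unit quaternion [w, x, y, z].
In Python, from plant import manip, optics, job gives the robot as it stands (manip), with the cameras (optics) and the job (job).
- The arm moves only by the shell command python3 shift.py, which reads ROWS from standard input. ROWS is a JSON list of rows, 1 to 5 of them, each an object with the fields finger_gap (the opening from 0.0 (shut) to 1.0 (fully open)), sx, sy, sz (the shift in units of 25 mm), drx, dry, drz (a rotation vector in units of 0.1 rad); a field left out counts as zero (the opening has to be given); each row shifts and turns the commanded pose from where the row before left it, along the tool's axes as they then stand; what a row does not reach is not made up. A row lasts 1/8 s, in which the tool goes at most 0.0625 m and 0.188 rad, less where a joint would pass 70% of its speed; a pose out of reach is approached as far as the arm can. The fingers move at their own pace and stop on an object; the grip force is fixed at half the most. Time passes only in rows, so rows that do not move let the fingers close. It prints the time, the measured TCP pose, the force, the opening and the grip force at its end. Input that does not fit is refused with a message, and nothing moves.
- manip.state(): the state, without advancing time (a new reading comes with each control period).
- optics.grab_frame(name): name is "side" or "top"; returns the picture (400x640x3 uint8, red, green, blue); there is no depth.
- optics.camera_params(name): a dict with "intrinsics" (3x3 intrinsics, pixels), "k1" (the pictures are not rectified: a ray, as slopes to the right and down, at radius r is drawn at 1 + k1 r^2 times it, then the intrinsics apply), "xyz" and "orientation" of the camera in the world. Camera axes: x right, y down, z forward; pixel columns grow to the right and rows downward; lengths in m; the calibration is good to about 2 mm. A picture is of the moment at which its call begins. camera_params takes no time and is no camera call.
- job.job_done(): hands the job in; it is judged then, once.
The state is a dict: "time": time; "joint_pos": joint angles; "joint_vel": joint speeds; "joint_efforts": joint torques, N m; "tool_pos": TCP position; "tool_rot": TCP orientation; "contact_force": force on the tool from outside, world axes, zero at the start; "ft_torque": the same for the moment, N m; "gripper_width": opening from 0.0 (shut) to 1.0 (fully open); "grasp_force": force on a finger pad.
Only numpy, scipy, OpenCV 4.12 (cv2) and the standard library are available. Lean on these libraries where they do the work, as an engineer would, in place of code of your own. Each camera call takes 0.05 s, during which the arm holds its last target. There are 200 camera calls.

## Working session

There is one attempt and no reset: what is moved stays moved. The work goes in short steps, Python scripts to look and compute and a shell command to move; the robot and the scene stay as the last step left them, time stands still between calls to the robot, and variables do not carry over. Pictures are saved under pics/ and viewed, at most 10 in all, crops included, and the job is handed in when it is done.

```bash
mkdir -p pics; ls; python3 - <<'E'
from plant import manip, optics, job
import cv2
for n in("side","top"):
    cv2.imwrite(f"pics/{n}0.png",optics.grab_frame(n)[:,:,::-1]); print(n,optics.camera_params(n))
s=manip.state(); print(s)
E
```

```text
pics
plant.py
shift.py
side {'intrinsics': array([[406.88780174,   0.        , 324.62634723],
       [  0.        , 406.88780174, 198.92895368],
       [  0.        ,   0.        ,   1.        ]]), 'k1': 0.019731761436086785, 'xyz': array([ 1.00634568, -0.26364853,  0.9039229 ]), 'orientation': array([-0.26869978,  0.84689906,  0.43973119, -0.13114456])}
top {'intrinsics': array([[403.99728174,   0.        , 322.06962841],
       [  0.        , 403.99728174, 198.51199593],
       [  0.        ,   0.        ,   1.        ]]), 'k1': -0.008388223528589213, 'xyz': array([0.48044385, 0.04394991, 1.17201333]), 'orientation': array([-0.04546719,  0.71362409, -0.69610675,  0.0640998 ])}
{'time': 0.1, 'joint_pos': array([ 1.02799647e+00,  5.32741094e-02,  1.61416954e+00,  8.70291736e-06,
        1.47602427e+00, -1.18977678e-01]), 'joint_vel': array([-5.20279924e-04, -1.80671167e-03, -2.73624841e-03, -1.10303787e-03,
        3.84842289e-04, -4.88866322e-05]), 'joint_efforts': array([ 1.70484527e-04, -3.94905603e+01, -3.71364462e+01, -1.16907686e-04,
        3.87044114e-03,  1.00701374e-05]), 'tool_pos': array([0.25671508, 0.56921316, 0.23018867]), 'tool_rot': array([-3.08718465e-04,  2.10328939e-01,  9.77630226e-01, -8.85363463e-04]), 'contact_force': array([0.25933305, 0.2928486 , 0.00567926]), 'ft_torque': array([-0.08277088,  0.01349735, -0.03756047]), 'grasp_force': 0.0, 'gripper_width': 1.002386196671845}
```

View pics/side0.png

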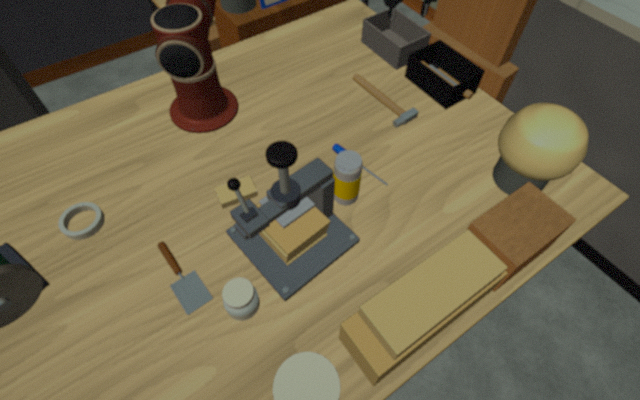

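View pics/top0.png

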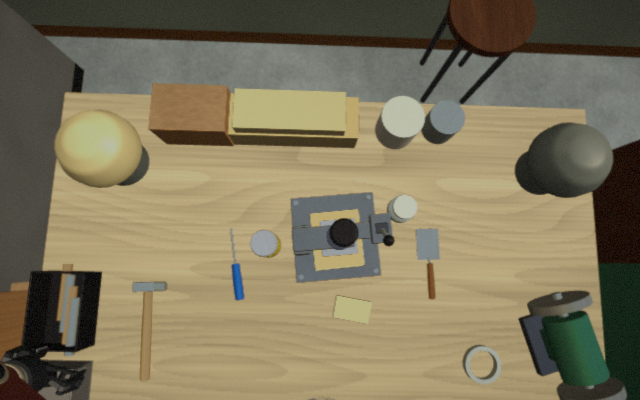

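The side view shows the press with its knob at about (282,153), the lever ball at about (234,184), the tin at (347,178) and the jar at (240,297). In the top view the knob is at about (343,233), the ball at (389,240), the tin at (264,243) and the jar at (403,208). Next I'll enlarge both.

```bash
python3 - <<'E'
import cv2,numpy as np
a=cv2.imread("pics/side0.png")[130:330,220:370]; b=cv2.imread("pics/top0.png")[170:300,235:435]
a=cv2.resize(a,None,fx=3,fy=3,interpolation=cv2.INTER_CUBIC); 
cv2.imwrite("pics/a.png",a)
cv2.imwrite("pics/b.png",cv2.resize(b,None,fx=4,fy=4,interpolation=cv2.INTER_CUBIC))
E
```

```text
(no output)
```

View pics/a.png

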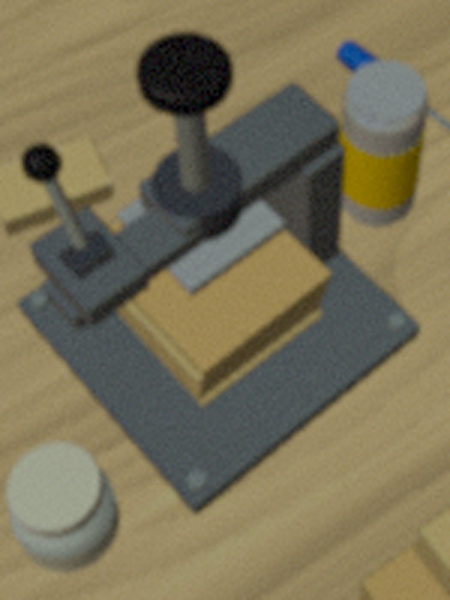

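View pics/b.png

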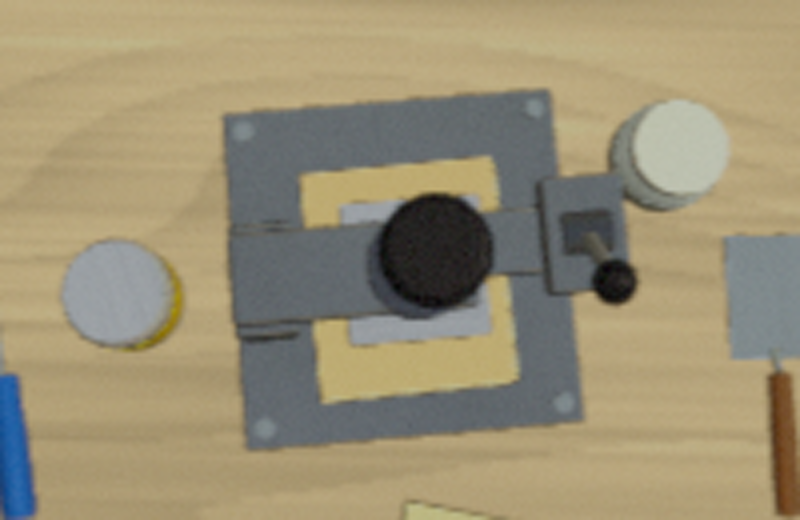

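Both crops give matched points: knob top at side (185,69) and top (437,249), ball at (42,162) and (614,282), pile corner at (203,366) and (495,157), and base corner at (197,503) and (550,90).

```bash
cat >h.py <<'E'
from plant import manip, optics, job
import cv2,numpy as np
from scipy.spatial.transform import Rotation as R
from scipy.optimize import least_squares
P={n:optics.camera_params(n) for n in("side","top")}
def rot(q): return R.from_quat(np.roll(q,-1)).as_matrix()
def proj(n,p):
    c=P[n]; d=rot(c["orientation"]).T@(np.asarray(p)-c["xyz"]); s=d[:2]/d[2]; s=s*(1+c["k1"]*(s@s))
    return (c["intrinsics"]@[*s,1])[:2]
def tri(s,t):
    r=least_squares(lambda p:np.r_[proj("side",p)-s,proj("top",p)-t],[.45,0,.15]); return r.x,np.abs(r.fun).max()
def onz(n,px,z): return least_squares(lambda p:proj(n,[*p,z])-px,[.45,0]).x
S=lambda x,y:np.array([220+(x-1)/3,130+(y-1)/3]); T=lambda x,y:np.array([235+(x-1.5)/4,170+(y-1.5)/4])
E
python3 - <<'E'
from h import *
np.set_printoptions(precision=4,suppress=True)
for n,a,b in [("knob",(185,69),(437,249)),("ball",(42,162),(614,282)),("pile1",(203,366),(495,157)),("pileL",(330,272),(300,172)),("base",(197,503),(550,90)),("baseL",(418,327),(224,115)),("tintop",(385,98),(116,293)),("jartop",(55,487),(681,150))]:
    print(n,*tri(S(*a),T(*b)))
c=[onz("top",T(*p),.02) for p in [(224,115),(550,90),(583,420),(247,449)]]
print(c,np.mean(c,0)); 
d=c[0]-c[3]+c[1]-c[2]; print("yaw",np.arctan2(d[1],d[0]))
E
```

```text
knob [ 0.5439 -0.0256  0.3162] 0.2785988753960851
ball [ 0.5307 -0.127   0.2804] 0.3719326230286697
pile1 [ 0.6239 -0.0801  0.0963] 0.31314046562141584
pileL [0.6096 0.0484 0.0905] 0.5846907492854712
base [ 0.6836 -0.1283  0.0227] 0.24361061476571422
baseL [0.6586 0.1051 0.0165] 0.45717517946093267
tintop [0.5239 0.1632 0.1396] 0.359400475973473
jartop [ 0.6347 -0.212   0.0743] 0.049380741042284626
[array([0.6589, 0.1062]), array([ 0.6837, -0.1294]), array([ 0.4485, -0.1536]), array([0.4234, 0.082 ])] [ 0.5536 -0.0237]
yaw 0.1023945220873305
```

The geometry agrees with the task: the press is at about (0.554,-0.024) with yaw 0.10, the knob top is at z of about 0.316, the pile top is at about 0.093, and the lever is at about 0.07 rad. I'll rise, shut the fingers and go over.

Careful with the scale: shifts go in units of 25 mm and turns go in units of 0.1 rad. That gives: -0.06 m is -2.4, -0.046 m is -1.84.

```bash
echo '[{"finger_gap": 0,"sz": -2.4},{"finger_gap": 0,"sz": -2.4},{"finger_gap": 0,"sz": -0.8},{"finger_gap": 0,"sx": -1.84,"sy": -1.54},{"finger_gap": 0,"sx": -1.84,"sy": -1.54}]' | python3 shift.py; echo '[{"finger_gap": 0,"sx": -1.84,"sy": -1.54},{"finger_gap": 0,"sx": -1.84,"sy": -1.54},{"finger_gap": 0,"sx": -1.84,"sy": -1.54},{"finger_gap": 0,"sx": -1.84,"sy": -1.54},{"finger_gap": 0,"sx": -1.84,"sy": -1.54}]' | python3 shift.py; echo '[{"finger_gap": 0,"sx": -1.84,"sy": -1.54},{"finger_gap": 0,"sx": -1.84,"sy": -1.54},{"finger_gap": 0,"sx": -1.84,"sy": -1.54},{"finger_gap": 0,"sx": -1.84,"sy": -1.54},{"finger_gap": 0}]' | python3 shift.py
```

```text
time: 0.72
tool_pos: [0.3093, 0.4605, 0.37]
tool_rot: [-0.0, 0.209, 0.978, -0.001]
contact_force: [1.1, 0.6, -0.5]
gripper_width: -0.002
grasp_force: 0.0
time: 1.35
tool_pos: [0.4398, 0.1897, 0.3699]
tool_rot: [-0.001, 0.21, 0.978, -0.0]
contact_force: [1.0, -0.1, 0.5]
gripper_width: -0.001
grasp_force: 0.0
time: 1.98
tool_pos: [0.5445, -0.0278, 0.3687]
tool_rot: [-0.002, 0.213, 0.977, -0.0]
contact_force: [0.0, 0.8, -0.2]
gripper_width: 0.001
grasp_force: 0.0
```

Scaled: 0.03 m is 1.2, 0.01 m is 0.4.

```bash
echo '[{"finger_gap": 0,"sz": 1.2},{"finger_gap": 0,"sz": 0.4},{"finger_gap": 0}]' | python3 shift.py; echo '[{"finger_gap": 0,"sz": 0.12},{"finger_gap": 0,"sz": 0.12},{"finger_gap": 0,"sz": 0.12},{"finger_gap": 0,"sz": 0.12}]' | python3 shift.py;echo '[{"finger_gap": 0,"sz": 0.08},{"finger_gap": 0,"sz": 0.08}]' | python3 shift.py
```

```text
time: 2.35
tool_pos: [0.5433, -0.0236, 0.3299]
tool_rot: [-0.001, 0.21, 0.978, 0.0]
contact_force: [1.3, 0.1, 0.1]
gripper_width: 0.0
grasp_force: 0.0
time: 2.85
tool_pos: [0.5443, -0.0243, 0.32]
tool_rot: [0.0, 0.21, 0.978, 0.0]
contact_force: [-1.2, 0.3, 2.7]
gripper_width: 0.001
grasp_force: 1.4
time: 3.1
tool_pos: [0.5443, -0.0243, 0.3156]
tool_rot: [0.0, 0.21, 0.978, 0.0]
contact_force: [-0.4, 0.7, 3.3]
gripper_width: -0.001
grasp_force: 1.3
```

The push is about 3 N, so the ram is sliding. I expect plate contact when the TCP is near z = 0.28.

```bash
f(){ grep -E "tool_pos|contact"; }; echo '[{"finger_gap": 0,"sz": 0.12},{"finger_gap": 0,"sz": 0.12},{"finger_gap": 0,"sz": 0.12},{"finger_gap": 0,"sz": 0.12}]' | python3 shift.py|f; echo '[{"finger_gap": 0,"sz": 0.08},{"finger_gap": 0,"sz": 0.08},{"finger_gap": 0,"sz": 0.08}]' | python3 shift.py|f; echo '[{"finger_gap": 0,"sz": 0.04},{"finger_gap": 0,"sz": 0.04},{"finger_gap": 0,"sz": 0.04}]' | python3 shift.py|f
```

```text
tool_pos: [0.5442, -0.0244, 0.3032]
contact_force: [0.7, 0.8, 2.8]
tool_pos: [0.5442, -0.0244, 0.2973]
contact_force: [2.3, 1.6, 2.8]
tool_pos: [0.5442, -0.0244, 0.2943]
contact_force: [2.1, 1.3, 2.8]
```

```bash
f(){ grep -E "tool_pos|contact"; }; for i in 1 2 3 ; do :; done; echo '[{"finger_gap": 0,"sz": 0.04},{"finger_gap": 0,"sz": 0.04},{"finger_gap": 0,"sz": 0.04}]' | python3 shift.py|f; echo '[{"finger_gap": 0,"sz": 0.04},{"finger_gap": 0,"sz": 0.04},{"finger_gap": 0,"sz": 0.04}]' | python3 shift.py|f; echo '[{"finger_gap": 0,"sz": 0.04},{"finger_gap": 0,"sz": 0.04}]' | python3 shift.py|f;  echo '[{"finger_gap": 0,"sz": 0.04},{"finger_gap": 0,"sz": 0.04}]' | python3 shift.py|f
```

```text
tool_pos: [0.5441, -0.0244, 0.2913]
contact_force: [1.7, 1.5, 3.8]
tool_pos: [0.5441, -0.0245, 0.2883]
contact_force: [1.2, 0.4, 2.9]
tool_pos: [0.5441, -0.0244, 0.2863]
contact_force: [1.9, 1.6, 2.9]
tool_pos: [0.5441, -0.0244, 0.2843]
contact_force: [2.0, 1.7, 2.8]
```

```bash
f(){ grep -E "tool_pos|contact"; }; echo '[{"finger_gap": 0,"sz": 0.04},{"finger_gap": 0,"sz": 0.04}]' | python3 shift.py|f; echo '[{"finger_gap": 0,"sz": 0.04},{"finger_gap": 0,"sz": 0.04}]' | python3 shift.py|f; echo '[{"finger_gap": 0,"sz": 0.04},{"finger_gap": 0,"sz": 0.04}]' | python3 shift.py|f
```

```text
tool_pos: [0.5441, -0.0245, 0.2823]
contact_force: [2.2, 0.8, 3.1]
tool_pos: [0.5441, -0.0244, 0.2803]
contact_force: [2.3, 1.5, 3.1]
tool_pos: [0.5441, -0.0244, 0.2782]
contact_force: [3.1, -0.8, 3.1]
```

```bash
f(){ grep -E "tool_pos|contact"; }; echo '[{"finger_gap": 0,"sz": 0.04},{"finger_gap": 0,"sz": 0.04}]' | python3 shift.py|f; echo '[{"finger_gap": 0,"sz": 0.04},{"finger_gap": 0,"sz": 0.04}]' | python3 shift.py|f
```

```text
tool_pos: [0.5441, -0.0244, 0.2762]
contact_force: [2.0, 1.3, 3.1]
tool_pos: [0.5441, -0.0245, 0.2743]
contact_force: [1.8, 0.8, 2.5]
```

```bash
f(){ grep -E "tool_pos|contact"; }; echo '[{"finger_gap": 0,"sz": 0.04},{"finger_gap": 0,"sz": 0.04}]' | python3 shift.py|f; echo '[{"finger_gap": 0,"sz": 0.04},{"finger_gap": 0,"sz": 0.04}]' | python3 shift.py|f; echo '[{"finger_gap": 0,"sz": 0.04},{"finger_gap": 0,"sz": 0.04}]' | python3 shift.py|f
```

```text
tool_pos: [0.5441, -0.0245, 0.2725]
contact_force: [1.1, 0.4, 5.5]
tool_pos: [0.5441, -0.0244, 0.2712]
contact_force: [-0.1, -0.1, 6.4]
tool_pos: [0.5441, -0.0245, 0.2698]
contact_force: [-0.4, 1.4, 8.6]
```

The force rose from 3 to about 8.6 N over 3.7 mm, so the plate is on the pile (top at about 0.088). I'll lift off and look.

```bash
f(){ grep -E "time|tool_pos|contact"; }; echo '[{"finger_gap": 0,"sz": -0.2},{"finger_gap": 0,"sz": -0.8},{"finger_gap": 0,"sz": -1.6},{"finger_gap": 0,"sz": -1.4},{"finger_gap": 0}]' | python3 shift.py|f; echo '[{"finger_gap": 0,"drz": -1.76},{"finger_gap": 0,"drz": -1.76},{"finger_gap": 0,"drz": -1.75},{"finger_gap": 0}]' | python3 shift.py|f;python3 - <<'E'
from h import *
s=manip.state(); M=rot(s["tool_rot"]); print(M, M.T@(np.array([.48,-.132,.37])-s["tool_pos"]))
im=optics.grab_frame("side")[130:330,220:370,::-1]; cv2.imwrite("pics/c.png",cv2.resize(im,None,fx=3,fy=3,interpolation=cv2.INTER_CUBIC))
E
```

```text
time: 8.22
tool_pos: [0.5451, -0.0247, 0.3732]
contact_force: [0.7, -0.1, 0.1]
time: 8.72
tool_pos: [0.5436, -0.0244, 0.3673]
contact_force: [0.1, 1.2, 0.2]
[[-9.94893188e-01 -1.00911561e-01 -2.09784639e-03]
 [-1.00912194e-01  9.94895316e-01  1.98080406e-04]
 [ 2.06714895e-03  4.08767129e-04 -9.99997780e-01]] [ 0.0741819  -0.10061637 -0.00260758]
```

View pics/c.png

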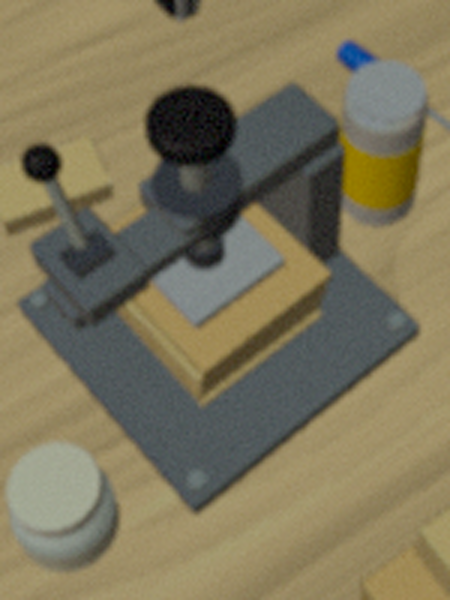

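The knob has come down to about crop (190,122) and the plate lies flat on the pile around (210,270). The lever (42,162), tin and jar haven't moved. Next I go behind the ball and lower.

```bash
f(){ grep -E "time|tool_pos|contact"; }; echo '[{"finger_gap": 0,"sx": 1.48,"sy": -2},{"finger_gap": 0,"sx": 1.52,"sy": -2},{"finger_gap": 0},{"finger_gap": 0,"sz": 2},{"finger_gap": 0,"sz": 2}]' | python3 shift.py|f; echo '[{"finger_gap": 0,"sz": 0.2},{"finger_gap": 0}]' | python3 shift.py|f
```

```text
time: 9.4
tool_pos: [0.4804, -0.131, 0.2677]
contact_force: [0.2, -0.5, -0.7]
time: 9.65
tool_pos: [0.4806, -0.1311, 0.2645]
contact_force: [0.3, 0.8, 0.1]
```

```bash
f(){ grep -E "time|tool_pos|contact"; }; echo '[{"finger_gap": 0,"sx": -0.8},{"finger_gap": 0,"sx": -0.6},{"finger_gap": 0,"sx": -0.6},{"finger_gap": 0,"sx": -0.6}]' | python3 shift.py|f; echo '[{"finger_gap": 0,"sx": -0.4},{"finger_gap": 0,"sx": -0.4}]' | python3 shift.py|f; echo '[{"finger_gap": 0,"sx": -0.12},{"finger_gap": 0,"sx": -0.12},{"finger_gap": 0}]' | python3 shift.py|f
python3 - <<'E'
from h import *
im=optics.grab_frame("side")[130:330,220:370,::-1]; cv2.imwrite("pics/d.png",cv2.resize(im,None,fx=3,fy=3,interpolation=cv2.INTER_CUBIC))
h=np.array([.564,-.123,.207])
for q in(0.07,.85,1.): 
    x=.08*np.sin(q-.5); print(q,(proj("side",h+[x*.995,x*.103,.08*np.cos(q-.5)])-[220,130])*3)
E
```

```text
time: 10.15
tool_pos: [0.5459, -0.1246, 0.2641]
contact_force: [-2.0, -0.2, 0.3]
time: 10.4
tool_pos: [0.565, -0.1224, 0.2629]
contact_force: [-1.0, -0.4, -0.3]
time: 10.78
tool_pos: [0.5705, -0.122, 0.2633]
contact_force: [0.2, -0.3, 0.3]
0.07 [ 43.0793738 161.3232834]
0.85 [ 98.63226214 219.0728194 ]
1.0 [110.12708091 234.76727894]
```

View pics/d.png

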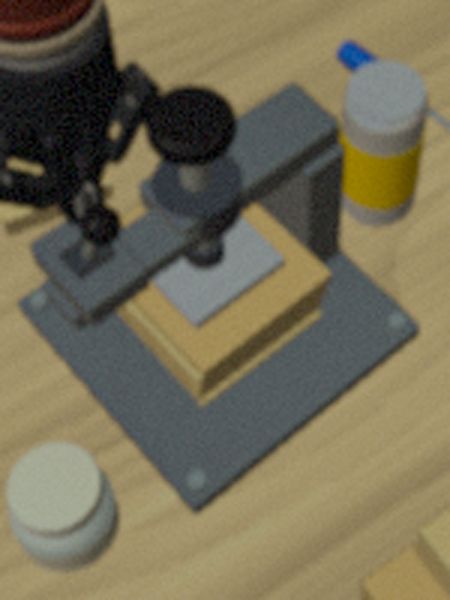

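The ball is at about crop (100,223), which is q of about 0.88, near the limit. I'll push on to the stop.

```bash
f(){ grep -E "time|tool_pos|contact"; }; echo '[{"finger_gap": 0,"sx": -0.12},{"finger_gap": 0,"sx": -0.12}]' | python3 shift.py|f; echo '[{"finger_gap": 0,"sx": -0.08},{"finger_gap": 0}]' | python3 shift.py|f
```

```text
time: 11.08
tool_pos: [0.5764, -0.1213, 0.2632]
contact_force: [-1.9, -0.8, -1.1]
time: 11.32
tool_pos: [0.5785, -0.1211, 0.2632]
contact_force: [-0.3, 0.4, -1.2]
```

```bash
f(){ grep -E "time|tool_pos|contact"; }; echo '[{"finger_gap": 0,"sx": -0.08},{"finger_gap": 0}]' | python3 shift.py|f; echo '[{"finger_gap": 0,"sx": 0.8},{"finger_gap": 0,"sx": 1.6},{"finger_gap": 0,"sz": -2},{"finger_gap": 0,"sx": 2,"sz": -1.2},{"finger_gap": 0,"sx": 2}]' | python3 shift.py|f
python3 - <<'E'
from h import *
a=optics.grab_frame("side")[130:330,220:370,::-1]; cv2.imwrite("pics/e.png",cv2.resize(a,None,fx=3,fy=3,interpolation=cv2.INTER_CUBIC))
E
```

```text
time: 11.58
tool_pos: [0.5789, -0.1211, 0.2632]
contact_force: [-7.8, -0.3, 1.7]
time: 12.2
tool_pos: [0.4215, -0.138, 0.3474]
contact_force: [-0.8, -0.5, -0.5]
```

View pics/e.png

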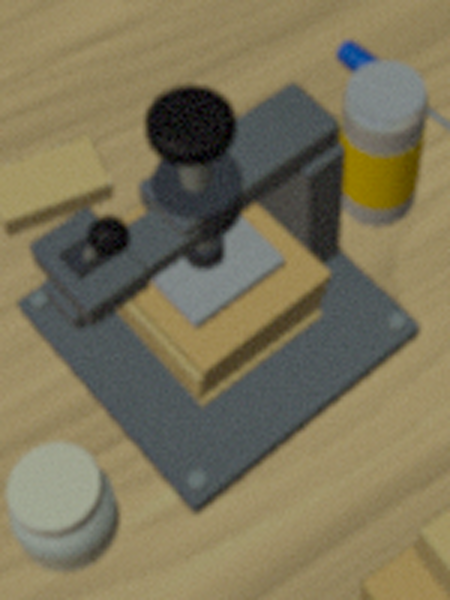

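The stop was felt at 7.8 N and the ball is now at about (109,236), which is q of about 1.0. The plate is still on the pile, the tin and jar are standing, and the robot is clear.

```bash
echo '[{"finger_gap": 0},{"finger_gap": 0}]' | python3 shift.py | head -2; python3 -c "
from plant import manip, optics, job
print(job.job_done())"
```

```text
time: 12.5
tool_pos: [0.4219, -0.1374, 0.3434]
the job is handed in; nothing more can be done
None
```

I handed the job in at 12.5 s; no verdict came back. The plate rests on the pile (peak push about 9 N), the clamp lever is at its stop, the tin and jar are standing, and the robot is clear of everything.

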